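# Pack a plaque tight in the burning jig

## Task

The wooden plaque must sit tight in its jig before it can be burnt: find, by trying, the packer from the rack that goes snugly between the end of the plaque and the spring-loaded jaw, and leave it standing there, right down on the bench, with the spring squeezing it against the plaque. One that drops in loose is too thin and one that does not go in under a gentle push is too thick: force nothing. Leave the two packers that are not used standing in the rack, and do not disturb the other things on the bench.

Things in the scene. Friction and masses are not known exactly. Their poses are not given: they have to be found in the camera images.
- packer_thin: beech block standing upright, 13 mm thick (its y axis), 36 mm long (its x axis), 68 mm tall; origin at the centre of its underside, z up. 50 g.
- packer_mid: beech block standing upright, 17 mm thick (its y axis), 46 mm long (its x axis), 68 mm tall; origin at the centre of its underside, z up. 50 g.
- packer_thick: beech block standing upright, 21 mm thick (its y axis), 56 mm long (its x axis), 68 mm tall; origin at the centre of its underside, z up. 50 g.
- rack: Low plywood rack, 228 mm (x) by 46 mm (y), fixed. Three equal pockets end to end along x, centres at x = -74, 0 and +74 mm, each 69.5 mm (x) by 34 mm (y) inside; floor 6 mm above the bench, walls 20 mm tall above the bench. One packer stands in each pocket, in any order, its x axis along the rack's x. Origin at the centre of the underside.
- jig: Dark wooden jig screwed to the bench. Origin at bench level in the middle of the inner face of its stop (a 100 mm wide, 24 mm tall batten). y runs from the stop along the plaque towards the gap and the jaw, z up. Two side rails 14 mm tall, inner faces at x = -29.5 and +29.5 mm, run from the stop to y = 87 mm; the gap beyond is open at both sides.
- plaque: Light wooden plaque with dark bark edges lying flat on the bench between the rails: 56 mm wide (x), 90 mm long (y), 20 mm thick. Origin on the underside, in the middle of the end that faces the stop; its other end (y = 90 mm) is the near wall of the gap. It lies loose, within 1.5 mm of the stop, and slides. 150 g.
- jaw_block: Wooden block with a sprung aluminium pad, screwed down beyond the gap, axes as the jig's, its origin at bench level 99.2 mm from the stop. Up to 31 mm tall. An adjusting screw, not measured, sets the pad's face 0 to 11 mm beyond the origin: with the plaque against the stop the gap is 9.2 to 20.2 mm. A packer is snug if 0 to 4.8 mm thicker than the gap; one always is (if two are, either will do).
- jaw (a joint): How far the sprung pad is pressed back along +y, m: 0 fully out, 0.0048 fully back. The spring pushes with 3 N when out and 5 N when fully back, where it is solid. The pad is 62 mm wide (x); its face is upright up to 5 mm above the bench and from there leans back by 20 degrees up to 30 mm, as a lead-in. A snug packer goes in under a push of at most 12 N.
- spare_plaque: A bystander: another wooden plaque, 70 by 120 by 20 mm, lying flat; origin on the underside in the middle of one end.
- mug: A bystander: blue mug, 80 mm across, 90 mm tall; origin at the centre of its underside.
- glue: A bystander: white glue bottle, 54 mm across, 130 mm tall; origin at the centre of its underside.
There are look-alikes about, which are no part of the job. What is shaped like the packer_thick but red is not meant.

How it is judged (in metres and radians):
At the end, for the whole second after the job is handed in: One packer stands upright (4 degrees) on the bench in the gap (under 3 mm up, within 16 mm of the jig's centre line), squeezed between sprung jaw and plaque (over 1.5 N each); the plaque lies flat on the bench; the other two packers stand in the rack; all at rest (((contact force between packer_thin and jaw_block above 1.5 N and contact force between packer_thin and plaque above 1.5 N and height (world z) of packer_thin below 0.003 m and angle between packer_thin's own z axis and vertical below 0.07 rad and x of packer_thin in the frame of jig between -0.016 and 0.016 m and linear speed of each of packer_thin, packer_mid, packer_thick below 0.01 m/s and x of packer_mid in the frame of rack between -0.112 and 0.112 m and y of packer_mid in the frame of rack between -0.02 and 0.02 m and height (world z) of each of packer_mid, packer_thick below 0.01 m and angle between each of packer_mid, packer_thick's own z axis and vertical below 0.3 rad and x of packer_thick in the frame of rack between -0.112 and 0.112 m and y of packer_thick in the frame of rack between -0.02 and 0.02 m) or (contact force between packer_mid and jaw_block above 1.5 N and contact force between packer_mid and plaque above 1.5 N and height (world z) of packer_mid below 0.003 m and angle between packer_mid's own z axis and vertical below 0.07 rad and x of packer_mid in the frame of jig between -0.016 and 0.016 m and linear speed of each of packer_mid, packer_thin, packer_thick below 0.01 m/s and x of packer_thin in the frame of rack between -0.112 and 0.112 m and y of packer_thin in the frame of rack between -0.02 and 0.02 m and height (world z) of each of packer_thin, packer_thick below 0.01 m and angle between each of packer_thin, packer_thick's own z axis and vertical below 0.3 rad and x of packer_thick in the frame of rack between -0.112 and 0.112 m and y of packer_thick in the frame of rack between -0.02 and 0.02 m) or (contact force between packer_thick and jaw_block above 1.5 N and contact force between packer_thick and plaque above 1.5 N and height (world z) of packer_thick below 0.003 m and angle between packer_thick's own z axis and vertical below 0.07 rad and x of packer_thick in the frame of jig between -0.016 and 0.016 m and linear speed of each of packer_thick, packer_thin, packer_mid below 0.01 m/s and x of packer_thin in the frame of rack between -0.112 and 0.112 m and y of packer_thin in the frame of rack between -0.02 and 0.02 m and height (world z) of each of packer_thin, packer_mid below 0.01 m and angle between each of packer_thin, packer_mid's own z axis and vertical below 0.3 rad and x of packer_mid in the frame of rack between -0.112 and 0.112 m and y of packer_mid in the frame of rack between -0.02 and 0.02 m)) and angle between plaque's own z axis and vertical below 0.03 rad and height (world z) of plaque below 0.003 m); the robot touches nothing.
It fails at once if the plaque was pressed with more than 40 N by a packer or the fingers (contact force between any of packer_thin, packer_mid, packer_thick, the fingers and plaque above 40 N).
It fails at once if the jaw was pressed with more than 40 N by a packer or the fingers (contact force between any of packer_thin, packer_mid, packer_thick, the fingers and jaw_block above 40 N).
It fails at once if the spare plaque was disturbed (moved over 20 mm) (distance of spare_plaque from where it was at the start of the episode above 0.02 m).
It fails at once if the mug was disturbed (moved over 20 mm) (distance of mug from where it was at the start of the episode above 0.02 m).
It fails at once if the glue bottle was disturbed (moved over 20 mm) (distance of glue from where it was at the start of the episode above 0.02 m).
It also fails if it takes over 59 s, if anything falls off the work surface, if the arm or the gripper's body presses on something with over 40 N, if the wrist force passes 120 N, or if a joint passes its speed limit or range.

## Robot

A 6-joint arm with a two-finger parallel gripper is mounted at the origin on the work surface. World frame = base frame: x ahead of the robot, y to its left, z up, the work surface at z = 0. Lengths are in mm, angles in rad, forces in N, time in s.
With the tool pointing down it reaches from about 300 to 775 mm from the base axis. Payload 14.6 kg.
Tool frame: the origin (TCP) lies on the front face of the gripper's body, between the roots of the fingers; the fingertips stand 97 mm ahead of it and the grasp point (between the pads) lies 78 mm ahead of it; z points along the fingers, y is the line along which they close (so a half turn about z gives the same grasp; the last joint's range is limited). The gripper opens to 94 mm and grips with 3 to 60 N. Pads are 16 mm wide; open, the fingers measure 119 mm over their backs; the gripper's body (75 mm by 177 mm) begins 78 mm behind the grasp point.
Start: joints at [-1.183, 0.3, 1.521, -0, 1.321, -0.067], TCP at [241.598, -494.086, 302.646] pointing down, gripper open.
Joint ranges: [-3.03, 3.03], [-0.79, 2.21], [0.23, 2.52], [-1.04, 4.18], [0, 3.07], [-2.55, 2.55]. Speed limits (rad/s): [2.22, 2.22, 2.57, 3.14, 3.14, 3.14].

## Interface

Orientations are given as [roll, pitch, yaw] about the fixed x, y, z axes, in that order (R = Rz(yaw) Ry(pitch) Rx(roll)).
In Python, from cell import * gives the robot as it stands.
- The arm moves only by the tool carry_out, never from a script. Its arguments are lists of equal length, an entry for each row: "slide": the shift along the world's x, y, z scaled (see below), a list of three; "dr": the turn, a rotation vector about the world's x, y, z scaled (see below), a list of three; "gripper": the opening in per cent of the stroke, from 0 (shut) to 100 (fully open). A call has 1 to 10 rows; each row is the pose to reach, as a shift and turn from the pose commanded when the call began, turning the shorter way round; what a row does not reach only later rows make up. The controller multiplies each number of a shift by 0.25 m and each number of a turn by 360 degrees. A row lasts 1/12 s, in which the tool goes at most 41.7 mm and 7.16 degrees, less where a joint would pass 70% of its speed; a pose out of reach is approached as far as the arm can. A call with a number of a shift or a turn outside -1 to 1 is refused whole. A call with a gripper value outside its range is refused whole. The fingers move at their own pace and stop on an object; "newtons" is the grip in N (left out, the last holds). Time passes only in rows, so rows that repeat a pose let the fingers close. It gives the time, the measured TCP pose, the force, the opening and the grip force at its end, in the units of the state.
- read_state(): the state, without advancing time (a new reading comes with each control period).
- camera(name): name is "scene" or "top" or "wrist"; returns the picture (420x560x3 uint8, red, green, blue); there is no depth.
- camera_model(name): a dict with "vfov" (degrees; the focal length in pixels is half the picture's height over the tangent of half this angle, whatever the lens; pixels are square), "cx", "cy" (the principal point, pixels), "k1" (the pictures are not rectified: a ray, as slopes to the right and down, at radius r is drawn at 1 + k1 r^2 times it, then the intrinsics apply), "R" (3x3) and "t" (3): a world point X has camera coordinates R X + t. Camera axes: x right, y down, z forward; pixel columns grow to the right and rows downward; lengths in mm; the calibration is good to about 2 mm. A picture is of the moment at which its call begins: read the wrist's pose just before it. camera_model takes no time and is no camera call; for the wrist camera it gives the pose at the moment of the call.
- sign_off(): hands the job in; it is judged then, once.
The state is a dict: "clock": time; "joints": joint angles; "qd": joint speeds; "effort": joint torques, N m; "eef_pos": TCP position; "eef_rot": TCP orientation; "wrist_force": force on the tool from outside, world axes, zero at the start; "moment": the same for the moment, N m; "finger_gap": finger opening in mm; "finger_force": force on a finger pad.
Only numpy, scipy, OpenCV 4.12 (cv2) and the standard library are available. Lean on these libraries where they do the work, as an engineer would, in place of code of your own. Each camera call takes 0.05 s, during which the arm holds its last target. There are 200 camera calls.

## Working session

There is one attempt and no reset: what is moved stays moved. The work goes in short steps, Python scripts to look and compute and a tool call to move; the robot and the scene stay as the last step left them, time stands still between calls to the robot, and variables do not carry over. Pictures are saved under pics/ and viewed, at most 10 in all, crops included, and the job is handed in when it is done.

Besides the shell and the picture viewer there is one more tool, called after ">>>" as name(argument=value, ...), one argument or row to a line, values as JSON. carry_out: Moves the arm, as the interface text tells. Its arguments: {"type":"object","properties":{"slide":{"type":"array","items":{"type":"array","items":{"type":"number","minimum":-1,"maximum":1}}},"dr":{"type":"array","items":{"type":"array","items":{"type":"number","minimum":-1,"maximum":1}}},"gripper":{"type":"array","items":{"type":"number"}},"newtons":{"type":"number"}},"required":["slide","dr","gripper"]}

```bash
mkdir -p pics; cat > h.py <<'E'
from cell import *
import numpy as np, cv2
def ray(m,u,v):
    f=210/np.tan(np.radians(m["vfov"]/2)); k=m["k1"]
    d=np.array([(u-m["cx"])/f,(v-m["cy"])/f]); s=d.copy()
    for _ in range(30): s=d/(1+k*(s@s))
    R=np.array(m["R"]); t=np.array(m["t"])
    return -R.T@t, R.T@np.array([s[0],s[1],1])
def onz(m,u,v,z):
    o,d=ray(m,u,v); return o+d*(z-o[2])/d[2]
def proj(m,X):
    f=210/np.tan(np.radians(m["vfov"]/2)); c=np.array(m["R"])@np.array(X,float)+np.array(m["t"])
    s=c[:2]/c[2]; s=s*(1+m["k1"]*(s@s)); return s*f+[m["cx"],m["cy"]]
def save(name,fn,im=None,s=1):
    im=camera(name) if im is None else im
    cv2.imwrite("pics/"+fn,cv2.resize(im[:,:,::-1],None,fx=s,fy=s,interpolation=cv2.INTER_CUBIC)); return im
E
python3 - <<'E'
from h import *
a=save("top","top1.png",s=1.4); np.save("top1.npy",a)
b=save("scene","sc1.png",s=1.4); np.save("sc1.npy",b)
for n in("top","scene","wrist"):
    m=camera_model(n);print(n,m["vfov"],m["k1"],np.round(-np.array(m["R"]).T@np.array(m["t"])), np.round(m["R"],2).tolist())
print(read_state())
E
```

```text
top 45.32591683199061 -0.054725236712508354 [ 485.   27. 1184.] [[-0.0, -1.0, 0.0], [-1.0, 0.0, -0.09], [0.09, -0.0, -1.0]]
scene 45.4965463596707 0.06290355205921651 [1542.  653.  784.] [[-0.57, 0.82, 0.01], [0.44, 0.32, -0.84], [-0.69, -0.47, -0.55]]
wrist 60.93804718960588 0.031351384478028994 [ 313. -458.  384.] [[0.44, -0.9, -0.0], [-0.87, -0.42, 0.27], [-0.24, -0.12, -0.96]]
{'clock': 0.1, 'joints': array([-1.18260355e+00,  3.00430933e-01,  1.52149406e+00, -1.26720938e-05,
        1.32073835e+00, -6.65895087e-02]), 'qd': array([ 0.00146521, -0.0003318 , -0.0010402 , -0.0010517 , -0.0001462 ,
        0.00021142]), 'effort': array([ 1.94447231e-03, -5.32641685e+01, -3.53282511e+01,  7.10023334e-02,
        2.35034066e-02, -6.22244784e-05]), 'eef_pos': array([ 241.54703985, -493.97287912,  302.14512808]), 'eef_rot': array([-3.14052352e+00, -5.89968386e-05,  4.54785392e-01]), 'wrist_force': array([ 0.52422056, -0.24911509, -0.12120454]), 'moment': array([ 0.04712122, -0.01540054, -0.03588633]), 'finger_force': 0.0, 'finger_gap': 94.16410640679808}
```

View pics/top1.png

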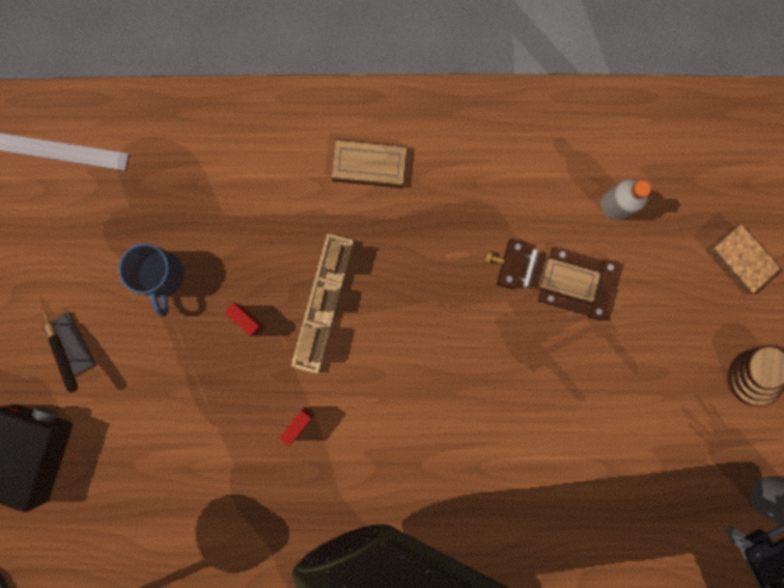

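View pics/sc1.png

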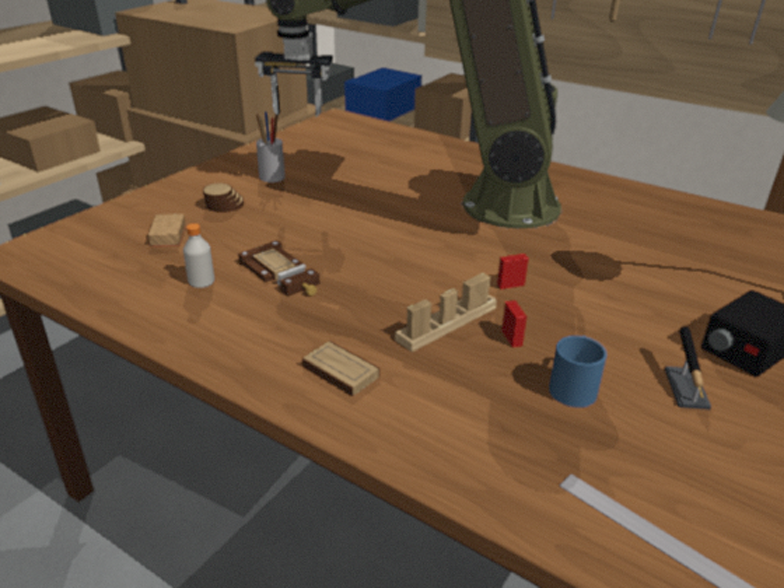

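Top view (in the 1.4× picture): the rack is at (323,305), with natural beech packers at (335,258), (323,300) and (310,344). Look-alikes are the red blocks at (242,319) and (297,426), which are excluded. The jig plaque is at (570,282) and the pad at (530,268). The spare plaque at (369,162) and the cork block at (745,258) are not part of the job. I'll pick the three beech blocks in the rack.

```bash
python3 - <<'E'
from h import *
m=camera_model("top")
P=lambda u,v,z:np.round(onz(m,u/1.4,v/1.4,z)[:2],1)
for n,u,v,z in [("rackA",340,240,20),("rackB",306,368,20),("pk",335,258,74),("pk",323,300,74),("pk",310,344,74),("plq",570,282,20),("pad",530,268,25),("jaw",517,264,31),("stop",606,290,24),("glue",641,190,130),("mug",147,268,90)]: print(n,P(u,v,z))
E
```

```text
rackA [655.2 101.4]
rackB [443.3 157. ]
pk [618.5 105.9]
pk [551.8 124.6]
pk [482.7 144.8]
plq [ 583.4 -281.5]
pad [ 606.5 -214. ]
jaw [ 612.6 -191.3]
stop [ 569.5 -340.4]
glue [ 715.2 -366.4]
mug [602.1 400.5]
```

>>> carry_out(
  slide=[
    [0.95,0.78,0],
    [0.95,0.78,0],
    [0.95,0.78,0],
    [0.95,0.78,0],
    [0.95,0.78,0],
    [0.95,0.78,0],
    [0.95,0.78,0],
    [0.95,0.78,0],
    [0.95,0.78,0],
    [0.95,0.78,0],
  ],
  dr=[
    [0,0,-0.117],
    [0,0,-0.117],
    [0,0,-0.117],
    [0,0,-0.117],
    [0,0,-0.117],
    [0,0,-0.117],
    [0,0,-0.117],
    [0,0,-0.117],
    [0,0,-0.117],
    [0,0,-0.117],
  ],
  gripper=[100,100,100,100,100,100,100,100,100,100],
)

```text
clock: 0.93
eef_pos: [480.1, -297.8, 302.1]
eef_rot: [-3.141, 0.001, -0.277]
wrist_force: [-0.4, 0.1, 0.0]
finger_gap: 94.2
finger_force: 0.0
```

>>> carry_out(
  slide=[
    [0.48,0.28,-0.28],
    [0.48,0.28,-0.28],
    [0.48,0.28,-0.28],
    [0.48,0.28,-0.28],
    [0.48,0.28,-0.28],
    [0.48,0.28,-0.28],
    [0.48,0.28,-0.28],
  ],
  dr=[
    [0,0,0],
    [0,0,0],
    [0,0,0],
    [0,0,0],
    [0,0,0],
    [0,0,0],
    [0,0,0],
  ],
  gripper=[100,100,100,100,100,100,100],
)

```text
clock: 1.52
eef_pos: [598.3, -230.4, 233.0]
eef_rot: [3.141, -0.0, -0.281]
wrist_force: [-0.4, 0.4, 0.3]
finger_gap: 94.1
finger_force: 0.0
```

```bash
python3 - <<'E'
from h import *
import pickle
s=read_state();m=camera_model("wrist")
a=save("wrist","jig1.png",s=1.4); np.save("jig1.npy",a); pickle.dump(m,open("jig1.pkl","wb"))
print(s["clock"],s["eef_pos"],s["eef_rot"],s["wrist_force"])
E
```

```text
1.5167 [ 598.26918082 -230.35582197  233.00043263] [ 3.14132715e+00 -4.24813915e-05 -2.81420272e-01] [-0.38493906  0.39307663  0.26045865]
```

View pics/jig1.png

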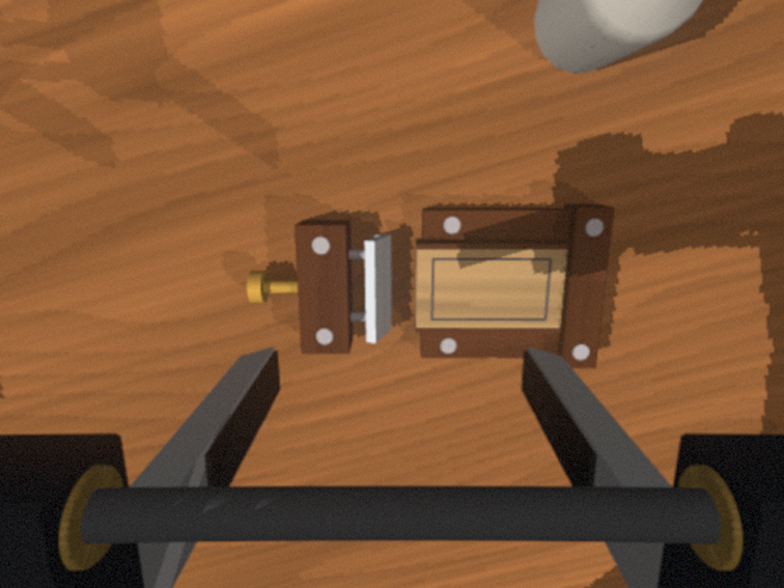

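```bash
python3 - <<'E'
from h import *
a=np.load("jig1.npy"); save("","jig1c.png",a[150:255,205:345+105//10],s=5.2)
E
```

```text
(no output)
```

View pics/jig1c.png

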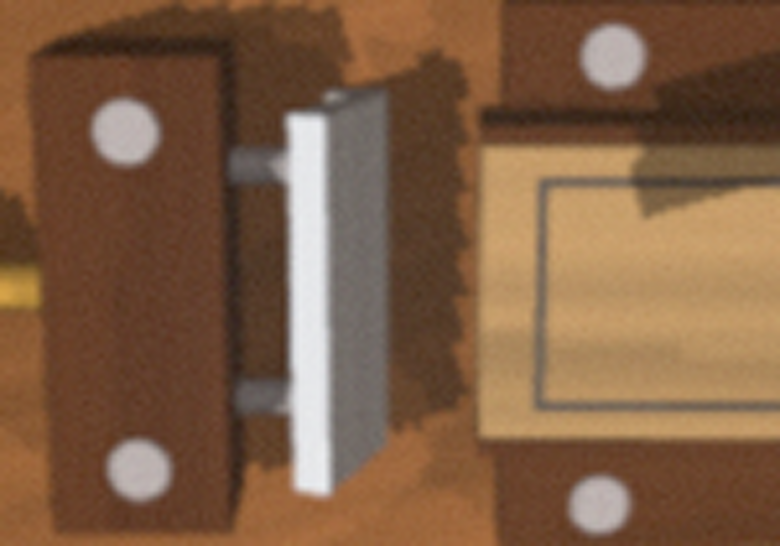

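```bash
python3 - <<'E'
from h import *
import pickle
m=pickle.load(open("jig1.pkl","rb"))
C=lambda x,y,z:onz(m,205+x/5.2-.4,150+y/5.2-.4,z)[:2]
pe=[C(482,145,20),C(480,438,20)]
print("pad foot z2",C(387,92,2),C(385,448,2));pt=[C(329,125,30),C(331,492,30)];print("pad top",pt)
B=lambda x,y,z:onz(m,x/1.4,y/1.4,z)[:2]
far=[B(564,249,20),B(562,328,20)]
print("plaque end",pe,"far",far,"len",np.linalg.norm(sum(pe)-sum(far))/2,"w",np.linalg.norm(pe[0]-pe[1]))
jo=[B(297,224,31),B(302,352,31)];print("jaw back",jo)
ydir=sum(pe)-sum(far); yl=np.arctan2(-ydir[0],ydir[1]); print("yaw len",yl)
d=pe[0]-pe[1];print("yaw end",np.arctan2(d[1],d[0])); d=pt[0]-pt[1];print("yaw pad",np.arctan2(d[1],d[0]),np.linalg.norm(d))
yaw=(np.arctan2(d[1],d[0])+yl)/2
y=np.array([-np.sin(yaw),np.cos(yaw)]);x=np.array([np.cos(yaw),np.sin(yaw)])
pc=sum(pe)/2
for n,p in [("foot",C(386,270,2)),("foot0",C(386,270,0)),("top",sum(pt)/2),("top2",sum(C(*q,30) for q in[(290,112),(296,490)])/2)]: print(n,"gap",(p-pc)@y,"x",(p-pc)@x)
E
```

```text
pad foot z2 [ 632.89293082 -232.84170279] [ 572.06728738 -214.49809115]
pad top [array([ 634.22986359, -224.41864537]), array([ 576.42623258, -207.15086096])]
plaque end [array([ 622.8899126 , -246.11465969]), array([ 575.2319417 , -232.40028253])] far [array([ 598.0494838 , -330.30805989]), array([ 549.59340296, -319.5368646 ])] len 89.30577947228817 w 49.591998663281345
jaw back [array([ 656.9892401 , -185.33776428]), array([ 582.9949356 , -162.54850951])]
yaw len -0.2865230166517819
yaw end -0.2801961464091793
yaw pad -0.29029292904922904 60.32773936646004
foot gap 15.91426958790287 x -0.3026063921828248
foot0 gap 15.950906526859317 x -0.7892853276503011
top gap 24.285779613910794 x -0.6679829165808071
top2 gap 30.13884773137517 x 0.47723720088246147
```

Close view of the jig (1.4× picture): the plaque's end is at x≈416 and the pad's foot edge at x≈387. The gap is about 15.5–16 mm, plus whatever slack there is at the stop, so I'll try the mid packer first. Next I look at the rack.

>>> carry_out(
  slide=[
    [-0.05,0.7,0.28],
    [-0.05,0.7,0.28],
    [-0.05,0.7,0.28],
    [-0.05,0.7,0.28],
    [-0.05,0.7,0.28],
  ],
  dr=[
    [0,0,0.003],
    [0,0,0.003],
    [0,0,0.003],
    [0,0,0.003],
    [0,0,0.003],
  ],
  gripper=[100,100,100,100,100],
)

```text
clock: 1.98
eef_pos: [585.7, -52.1, 306.0]
eef_rot: [-3.141, -0.004, -0.261]
wrist_force: [-0.9, 0.0, -0.1]
finger_gap: 93.9
finger_force: 0.0
```

>>> carry_out(
  slide=[
    [-0.05,0.7,0],
    [-0.05,0.7,0],
    [-0.05,0.7,0],
    [-0.05,0.7,0],
    [-0.05,0.7,0],
    [-0.05,0.7,0],
    [-0.05,0.7,0],
  ],
  dr=[
    [0,0,0],
    [0,0,0],
    [0,0,0],
    [0,0,0],
    [0,0,0],
    [0,0,0],
    [0,0,0],
  ],
  gripper=[100,100,100,100,100,100,100],
)

```text
clock: 2.57
eef_pos: [574.0, 119.7, 303.4]
eef_rot: [-3.141, -0.001, -0.262]
wrist_force: [-0.8, -0.1, -0.1]
finger_gap: 94.0
finger_force: 0.0
```

```bash
python3 - <<'E'
from h import *
import pickle
s=read_state();m=camera_model("wrist")
a=camera("wrist"); np.save("rk1.npy",a); pickle.dump(m,open("rk1.pkl","wb"))
print(s["clock"],s["eef_pos"],s["eef_rot"],s["wrist_force"])
c=[proj(m,p) for p in[(618,106,40),(552,124,40),(483,145,40)]];print(c)
save("","rk1.png",a[0:330,140:440],s=1.8)
E
```

```text
2.5667 [574.02415971 119.65919087 303.3636403 ] [-3.14149833e+00 -1.08382051e-03 -2.61897756e-01] [-0.7978847  -0.07341215 -0.09259447]
[array([289.10830217, 150.11136354]), array([288.69028241, 218.7523096 ]), array([286.31664192, 283.92195083])]
```

View pics/rk1.png

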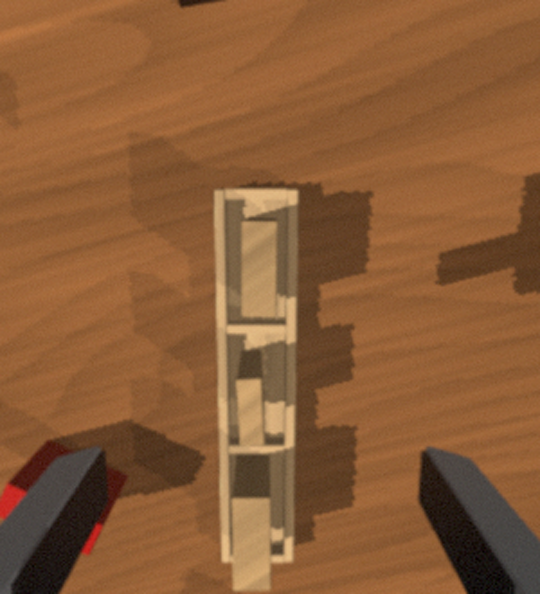

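```bash
python3 - <<'E'
from h import *
import pickle
m=pickle.load(open("rk1.pkl","rb"))
C=lambda x,y,z:onz(m,140+x/1.8-.3,y/1.8-.3,z)[:2]
def box(n,c,z):
    p=[C(*q,z) for q in c]; tl,tr,br,bl=p
    print(n,np.round(sum(p)/4,1),"len",np.round([np.linalg.norm(tl-bl),np.linalg.norm(tr-br)],1),"w",np.round([np.linalg.norm(tl-tr),np.linalg.norm(bl-br)],1),"yaw",np.arctan2(*((tl+tr-bl-br)[::-1])))
box("up",[(242,221),(278,221),(277,319),(241,319)],74)
box("mid",[(237,378),(263,378),(264,446),(238,446)],74)
box("low",[(233,497),(270,497),(270,592),(233,592)],74)
box("rack",[(214,190),(298,190),(293,562),(221,562)],20)
E
```

```text
up [622.3 109.9] len [46.3 46.3] w [16.9 17.6] yaw -0.27447205521394724
mid [554.7 132.9] len [36.4 36.4] w [13.  13.4] yaw -0.25377782475453237
low [481.9 152.3] len [56.9 56.9] w [19.5 20.4] yaw -0.26715522995334207
rack [550.1 131.5] len [227.  227.1] w [45.6 45.9] yaw -0.26272797013862287
```

The sizes check out: upper (+x) is 46×17 = mid, centre is 36×13 = thin, lower is 57×20 = thick. The rack measures 227×46. Now I grasp the mid packer.

>>> carry_out(
  slide=[
    [0.193,-0.039,-0.3],
    [0.193,-0.039,-0.656],
    [0.193,-0.039,-0.656],
    [0.193,-0.039,-0.656],
    [0.193,-0.039,-0.656],
    [0.193,-0.039,-0.656],
    [0.193,-0.039,-0.656],
    [0.193,-0.039,-0.656],
    [0.193,-0.039,-0.656],
    [0.193,-0.039,-0.656],
  ],
  dr=[
    [0,0,0],
    [0,0,0],
    [0,0,0],
    [0,0,0],
    [0,0,0],
    [0,0,0],
    [0,0,0],
    [0,0,0],
    [0,0,0],
    [0,0,0],
  ],
  gripper=[50,50,50,50,50,50,50,10,10,10],
  newtons=30,
)

```text
clock: 3.45
eef_pos: [622.8, 111.2, 140.9]
eef_rot: [-3.14, -0.003, -0.261]
wrist_force: [-0.0, 0.2, -0.2]
finger_gap: 30.7
finger_force: 0.0
```

>>> carry_out(
  slide=[
    [0,0,0],
    [0,0,0],
    [0,0,0],
    [0,0,0],
    [0,0,0],
    [0,0,0],
  ],
  dr=[
    [0,0,0],
    [0,0,0],
    [0,0,0],
    [0,0,0],
    [0,0,0],
    [0,0,0],
  ],
  gripper=[5,5,5,5,5,5],
  newtons=30,
)

```text
clock: 3.95
eef_pos: [622.5, 111.3, 139.4]
eef_rot: [-3.141, -0.001, -0.261]
wrist_force: [-2.4, 0.5, 4.4]
finger_gap: 16.9
finger_force: 30.0
```

>>> carry_out(
  slide=[
    [0,0,0.16],
    [0,0,0.32],
    [0,0,0.32],
    [0,-0.1,0.32],
    [0,-0.3,0.32],
    [0,-0.5,0.32],
    [0,-0.68,0.32],
    [0,-0.68,0.32],
  ],
  dr=[
    [0,0,0],
    [0,0,0],
    [0,0,0],
    [0,0,-0.004],
    [0,0,-0.004],
    [0,0,-0.004],
    [0,0,-0.004],
    [0,0,-0.004],
  ],
  gripper=[5,5,5,5,5,5,5,5],
)

```text
clock: 4.62
eef_pos: [622.0, -62.9, 218.6]
eef_rot: [3.141, -0.0, -0.289]
wrist_force: [0.4, -0.9, -0.3]
finger_gap: 16.9
finger_force: 30.0
```

>>> carry_out(
  slide=[
    [-0.083,-0.16,0],
    [-0.083,-0.32,0],
    [-0.083,-0.48,0],
    [-0.083,-0.62,0],
    [-0.083,-0.685,0],
    [-0.083,-0.685,0],
    [-0.083,-0.685,-0.09],
    [-0.083,-0.685,-0.185],
    [-0.083,-0.685,-0.185],
    [-0.083,-0.685,-0.185],
  ],
  dr=[
    [0,0,0],
    [0,0,0],
    [0,0,0],
    [0,0,0],
    [0,0,0],
    [0,0,0],
    [0,0,0],
    [0,0,0],
    [0,0,0],
    [0,0,0],
  ],
  gripper=[5,5,5,5,5,5,5,5,5,5],
)

```text
clock: 5.45
eef_pos: [601.6, -228.7, 171.8]
eef_rot: [-3.141, 0.002, -0.285]
wrist_force: [0.5, 0.5, -0.3]
finger_gap: 16.8
finger_force: 30.0
```

```bash
python3 - <<'E'
from h import *
import pickle
s=read_state();m=camera_model("wrist")
a=camera("wrist"); np.save("h1.npy",a); pickle.dump(m,open("h1.pkl","wb"))
print(s["clock"],s["eef_pos"],s["eef_rot"],s["wrist_force"],s["finger_gap"])
save("","h1.png",a[120:360,180:380],s=2.5)
E
```

```text
5.45 [ 601.5784594  -228.73287066  171.78296884] [-3.14112161e+00  2.27568755e-03 -2.85485074e-01] [ 0.51504947  0.47511719 -0.3245489 ] 16.752694413220397
```

View pics/h1.png

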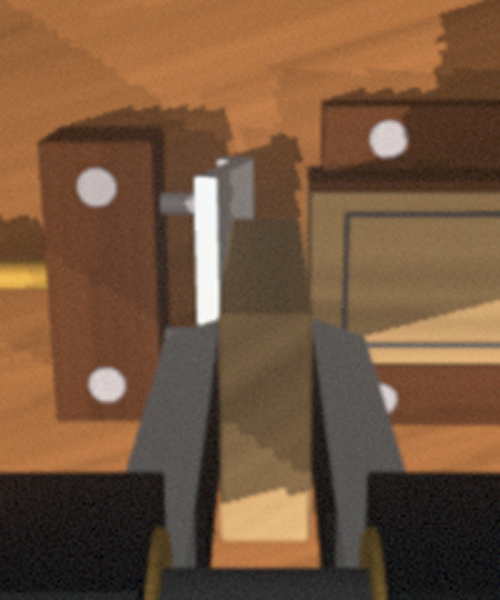

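The packer's lower front edge is at (233–300, 218) in the crop, the plaque end at x≈309, and the pad foot at x≈253. I'll work out the clearances.

```bash
python3 - <<'E'
from h import *
import pickle
m=pickle.load(open("h1.pkl","rb"))
C=lambda x,y,z:onz(m,180+x/2.5-.3,120+y/2.5-.3,z)[:2]
yaw=-.286;y=np.array([-np.sin(yaw),np.cos(yaw)]);x=np.array([np.cos(yaw),np.sin(yaw)])
pl=C(309.5,192,20);print("plaque end",pl)
for n,p in[("pk jaw side",C(233,218,38.5)),("pk plq side",C(300,218,38.5)),("packer top",C(222,314,80)),("pad foot",C(253,175,2)),("padtop",C(219,230,30))]: print(n,p,"y",(p-pl)@y,"x",(p-pl)@x)
t=np.array([601.58,-228.73]);print("tcp",(t-pl)@y,(t-pl)@x)
E
```

```text
plaque end [ 623.02219218 -245.93569627]
pk jaw side [ 626.36554308 -226.17857355] y 19.897804741869106 x -2.3662755994641897
pk plq side [ 621.65567715 -242.19018751] y 3.207849169444242 x -2.3676787962760253
packer top [ 617.31356752 -222.56628829] y 20.809643090622732 x -12.06964704045933
pad foot [ 628.1890247  -231.40061344] y 15.402319142693223 x 0.8563623020126752
padtop [ 622.26565371 -220.81079779] y 23.890893156577167 x -7.8139681784689685
tcp 10.457594821446127 -25.42522960015631
```

>>> carry_out(
  slide=[
    [-0.002,-0.008,0],
    [-0.002,-0.008,-0.03],
    [-0.002,-0.008,-0.06],
    [-0.002,-0.008,-0.075],
    [-0.002,-0.008,-0.09],
    [-0.002,-0.008,-0.1],
    [-0.002,-0.008,-0.1],
  ],
  dr=[
    [0,0,0],
    [0,0,0],
    [0,0,0],
    [0,0,0],
    [0,0,0],
    [0,0,0],
    [0,0,0],
  ],
  gripper=[5,5,5,5,5,5,5],
)

```text
clock: 6.08
eef_pos: [600.9, -232.0, 146.7]
eef_rot: [-3.141, 0.001, -0.287]
wrist_force: [0.2, 0.0, 0.1]
finger_gap: 16.7
finger_force: 30.0
```

>>> carry_out(
  slide=[
    [0,0.002,-0.01],
    [0,0.002,-0.02],
    [0,0.002,-0.03],
    [0,0.002,-0.035],
    [0,0.002,-0.035],
  ],
  dr=[
    [0,0,0],
    [0,0,0],
    [0,0,0],
    [0,0,0],
    [0,0,0],
  ],
  gripper=[5,5,5,5,5],
)

```text
clock: 6.5
eef_pos: [601.1, -231.9, 138.7]
eef_rot: [3.141, -0.001, -0.287]
wrist_force: [-0.7, -3.5, 0.4]
finger_gap: 16.9
finger_force: 30.0
```

>>> carry_out(
  slide=[
    [0,0,-0.008],
    [0,0,-0.014],
    [0,0,-0.018],
    [0,0,-0.018],
    [0,0,-0.018],
  ],
  dr=[
    [0,0,0],
    [0,0,0],
    [0,0,0],
    [0,0,0],
    [0,0,0],
  ],
  gripper=[5,5,5,5,5],
)

```text
clock: 6.92
eef_pos: [600.9, -231.5, 133.7]
eef_rot: [-3.142, 0.001, -0.287]
wrist_force: [-0.6, -4.4, -1.4]
finger_gap: 17.1
finger_force: 30.0
```

>>> carry_out(
  slide=[
    [0,0,-0.002],
    [0,0,-0.002],
    [-0.001,-0.004,-0.002],
    [-0.001,-0.004,-0.002],
    [-0.001,-0.004,-0.002],
  ],
  dr=[
    [0,0,0],
    [0,0,0],
    [0,0,0],
    [0,0,0],
    [0,0,0],
  ],
  gripper=[5,5,5,5,5],
)

```text
clock: 7.33
eef_pos: [600.7, -232.5, 133.5]
eef_rot: [-3.141, 0.0, -0.287]
wrist_force: [-1.4, -3.0, -1.5]
finger_gap: 16.6
finger_force: 30.0
```

>>> carry_out(
  slide=[
    [-0.0005,-0.002,0],
    [-0.0005,-0.002,0],
    [-0.0005,-0.002,0],
  ],
  dr=[
    [0,0,0],
    [0,0,0],
    [0,0,0],
  ],
  gripper=[5,5,5],
)

```text
clock: 7.58
eef_pos: [600.6, -233.0, 133.5]
eef_rot: [-3.141, 0.0, -0.287]
wrist_force: [-2.4, -1.5, -1.4]
finger_gap: 16.9
finger_force: 30.0
```

>>> carry_out(
  slide=[
    [-0.0005,-0.002,0],
    [-0.0005,-0.002,0],
    [-0.0005,-0.002,0],
  ],
  dr=[
    [0,0,0],
    [0,0,0],
    [0,0,0],
  ],
  gripper=[5,5,5],
)

```text
clock: 7.83
eef_pos: [600.6, -233.4, 133.5]
eef_rot: [-3.141, 0.0, -0.287]
wrist_force: [-1.0, 0.7, -1.9]
finger_gap: 16.7
finger_force: 30.0
```

>>> carry_out(
  slide=[
    [-0.0005,-0.002,0],
    [-0.0005,-0.002,0],
    [-0.0005,-0.002,0],
  ],
  dr=[
    [0,0,0],
    [0,0,0],
    [0,0,0],
  ],
  gripper=[5,5,5],
)

```text
clock: 8.08
eef_pos: [600.5, -233.5, 133.5]
eef_rot: [-3.141, 0.001, -0.286]
wrist_force: [-0.7, 4.8, -0.6]
finger_gap: 16.6
finger_force: 30.0
```

>>> carry_out(
  slide=[
    [0.0003,0.001,-0.002],
    [0.0003,0.001,-0.002],
    [0.0003,0.001,-0.004],
    [0.0003,0.001,-0.004],
  ],
  dr=[
    [0,0,0],
    [0,0,0],
    [0,0,0],
    [0,0,0],
  ],
  gripper=[5,5,5,5],
)

```text
clock: 8.42
eef_pos: [600.7, -233.5, 133.4]
eef_rot: [-3.141, -0.0, -0.286]
wrist_force: [-3.8, 5.4, 6.5]
finger_gap: 16.8
finger_force: 30.0
```

On the bench: z stiffened with fz at 6.5 N. Release, rise, and look.

>>> carry_out(
  slide=[
    [0,0,0],
    [0,0,0],
    [0,0,0],
    [0,0,0],
    [0,0,0.1],
    [0,0,0.25],
    [0,0,0.4],
    [0,0,0.4],
    [0,0,0.4],
  ],
  dr=[
    [0,0,0],
    [0,0,0],
    [0,0,0],
    [0,0,0],
    [0,0,0],
    [0,0,0],
    [0,0,0],
    [0,0,0],
    [0,0,0],
  ],
  gripper=[45,45,45,45,45,45,70,70,70],
)

```text
clock: 9.17
eef_pos: [601.1, -234.2, 235.0]
eef_rot: [3.141, -0.005, -0.287]
wrist_force: [-0.1, -0.1, -0.8]
finger_gap: 58.9
finger_force: 0.0
```

```bash
python3 - <<'E'
from h import *
import pickle
s=read_state();m=camera_model("wrist")
a=camera("wrist"); np.save("r1.npy",a); pickle.dump(m,open("r1.pkl","wb"))
print(s["clock"],s["eef_pos"],s["eef_rot"],s["finger_gap"])
c=proj(m,(600,-230,20)).astype(int);print(c)
x0,y0=c[0]-75,c[1]-90
print(x0,y0); save("","r1.png",a[y0:y0+145,x0:x0+190],s=4)
E
```

```text
9.1667 [ 601.06832579 -234.1903065   235.0159171 ] [ 3.14084996 -0.00453976 -0.28671784] 58.864350047031955
[282 212]
207 122
```

View pics/r1.png

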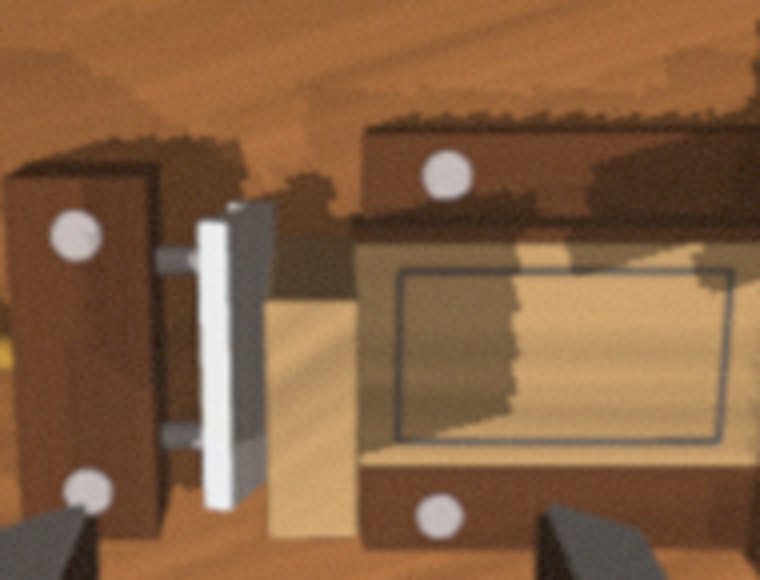

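The packer stands between the pad and the plaque. Its top is at (267–357, 300–537) in the crop, and the pad is nearer its block than before. I'll quantify the pad shift and the packer's offset.

```bash
python3 - <<'E'
from h import *
import pickle
m0=pickle.load(open("jig1.pkl","rb"));m1=pickle.load(open("r1.pkl","rb"))
A=lambda x,y,z:onz(m0,205+x/5.2-.4,150+y/5.2-.4,z)[:2]
B=lambda x,y,z:onz(m1,207+x/4-.4,122+y/4-.4,z)[:2]
yaw=-.286;y=np.array([-np.sin(yaw),np.cos(yaw)]);x=np.array([np.cos(yaw),np.sin(yaw)])
o=np.array([599.06,-239.26])
f=lambda n,*p:print(n,np.round([(sum(p)/len(p)-o)@y,(sum(p)/len(p)-o)@x],2))
f("blk0",A(222,60,31),A(232,520,31));f("blk1",B(153,175,31),B(158,535,31))
f("pad0",A(289,112,30),A(296,490,30));f("pad1",B(199,222,30),B(205,507,30))
f("plq1",B(357,242,20),B(360,466,20))
f("pk1",B(267,300,68),B(357,300,68),B(268,537,68),B(357,537,68))
f("pk jaw",B(267,300,68),B(268,537,68));f("pk plq",B(357,300,68),B(357,537,68))
f("foot1",B(271,235,2))
E
```

```text
blk0 [40.45  2.15]
blk1 [40.11  2.16]
pad0 [30.22  0.55]
pad1 [30.59  0.33]
plq1 [-2.34  0.2 ]
pk1 [7.52 0.72]
pk jaw [15.7   0.73]
pk plq [-0.67  0.7 ]
foot1 [16.83 23.5 ]
```

>>> carry_out(
  slide=[
    [0,0,-0.16],
    [0,0,-0.3],
    [0,0,-0.38],
    [0,0,-0.4],
    [0,0,-0.4],
    [0,0,-0.4],
    [0,0,-0.4],
  ],
  dr=[
    [0,0,0],
    [0,0,0],
    [0,0,0],
    [0,0,0],
    [0,0,0],
    [0,0,0],
    [0,0,0],
  ],
  gripper=[45,45,45,45,35,35,35],
)

```text
clock: 9.8
eef_pos: [601.1, -234.1, 134.3]
eef_rot: [3.141, -0.002, -0.287]
wrist_force: [0.0, -0.4, -0.1]
finger_gap: 33.0
finger_force: 0.0
```

>>> carry_out(
  slide=[
    [0,0,0],
    [0,0,0],
    [0,0,0],
    [0,0,0],
    [0,0,0],
  ],
  dr=[
    [0,0,0],
    [0,0,0],
    [0,0,0],
    [0,0,0],
    [0,0,0],
  ],
  gripper=[10,5,5,5,5],
  newtons=20,
)

```text
clock: 10.22
eef_pos: [600.9, -233.6, 133.5]
eef_rot: [-3.141, -0.001, -0.286]
wrist_force: [-0.7, 4.0, 6.4]
finger_gap: 17.4
finger_force: 20.0
```

>>> carry_out(
  slide=[
    [0,0,0.004],
    [0,0,0.008],
  ],
  dr=[
    [0,0,0],
    [0,0,0],
  ],
  gripper=[5,5],
)

```text
clock: 10.38
eef_pos: [600.7, -233.5, 134.4]
eef_rot: [-3.141, -0.0, -0.286]
wrist_force: [4.3, 4.7, -4.5]
finger_gap: 17.0
finger_force: 20.0
```

>>> carry_out(
  slide=[
    [0,0,0.004],
    [0,0,0.004],
    [0,0,0.004],
  ],
  dr=[
    [0,0,0],
    [0,0,0],
    [0,0,0],
  ],
  gripper=[5,5,5],
)

```text
clock: 10.63
eef_pos: [600.7, -233.4, 135.4]
eef_rot: [-3.141, 0.0, -0.286]
wrist_force: [2.4, 4.8, -1.2]
finger_gap: 17.0
finger_force: 20.0
```

>>> carry_out(
  slide=[
    [0.0003,0.0012,0],
    [0.0003,0.0012,0],
    [0.0003,0.0012,0],
  ],
  dr=[
    [0,0,0],
    [0,0,0],
    [0,0,0],
  ],
  gripper=[5,5,5],
)

```text
clock: 10.88
eef_pos: [600.7, -233.3, 135.4]
eef_rot: [-3.141, 0.0, -0.287]
wrist_force: [3.4, 4.9, -4.0]
finger_gap: 16.9
finger_force: 20.0
```

>>> carry_out(
  slide=[
    [0.0003,0.0012,0],
    [0.0003,0.0012,0],
    [0.0003,0.0012,0],
  ],
  dr=[
    [0,0,0],
    [0,0,0],
    [0,0,0],
  ],
  gripper=[5,5,5],
)

```text
clock: 11.13
eef_pos: [600.7, -233.2, 135.5]
eef_rot: [-3.142, 0.0, -0.287]
wrist_force: [4.1, 3.6, -3.8]
finger_gap: 16.5
finger_force: 20.0
```

>>> carry_out(
  slide=[
    [0.0003,0.0012,0],
    [0.0003,0.0012,0],
    [0.0003,0.0012,0],
  ],
  dr=[
    [0,0,0],
    [0,0,0],
    [0,0,0],
  ],
  gripper=[5,5,5],
)

```text
clock: 11.38
eef_pos: [600.7, -233.1, 135.6]
eef_rot: [3.141, 0.0, -0.287]
wrist_force: [2.7, 2.0, -4.2]
finger_gap: 16.5
finger_force: 20.0
```

>>> carry_out(
  slide=[
    [0.0003,0.0012,0],
    [0.0003,0.0012,0],
    [0.0003,0.0012,0],
  ],
  dr=[
    [0,0,0],
    [0,0,0],
    [0,0,0],
  ],
  gripper=[5,5,5],
)

```text
clock: 11.63
eef_pos: [600.6, -233.1, 135.8]
eef_rot: [3.141, 0.0, -0.287]
wrist_force: [-0.8, -3.5, -1.8]
finger_gap: 16.8
finger_force: 20.0
```

>>> carry_out(
  slide=[
    [0.0003,0.0012,0],
    [0.0003,0.0012,0],
    [0.0003,0.0012,0],
  ],
  dr=[
    [0,0,0],
    [0,0,0],
    [0,0,0],
  ],
  gripper=[5,5,5],
)

```text
clock: 11.88
eef_pos: [600.8, -232.5, 135.8]
eef_rot: [3.141, 0.0, -0.287]
wrist_force: [-2.1, -3.3, -0.5]
finger_gap: 16.6
finger_force: 20.0
```

>>> carry_out(
  slide=[
    [0.0003,0.0012,0],
    [0.0003,0.0012,0],
    [0.0003,0.0012,0],
  ],
  dr=[
    [0,0,0],
    [0,0,0],
    [0,0,0],
  ],
  gripper=[5,5,5],
)

```text
clock: 12.13
eef_pos: [601.0, -232.1, 135.8]
eef_rot: [3.141, -0.0, -0.287]
wrist_force: [-1.5, -3.1, 0.9]
finger_gap: 17.0
finger_force: 20.0
```

The y force flips from +2.6 N to −3.6 N with no dead band. That means the pad is preloaded against this packer, so it is snug. I'll reseat it and let go.

>>> carry_out(
  slide=[
    [-0.001,-0.0035,-0.003],
    [-0.001,-0.0035,-0.007],
    [-0.001,-0.0035,-0.0105],
    [-0.001,-0.0035,-0.0115],
    [-0.001,-0.0035,-0.0115],
    [-0.001,-0.0035,-0.0115],
  ],
  dr=[
    [0,0,0],
    [0,0,0],
    [0,0,0],
    [0,0,0],
    [0,0,0],
    [0,0,0],
  ],
  gripper=[5,5,5,5,5,5],
)

```text
clock: 12.63
eef_pos: [600.9, -233.0, 133.4]
eef_rot: [3.141, -0.001, -0.287]
wrist_force: [-3.6, -2.5, 7.6]
finger_gap: 16.7
finger_force: 20.0
```

>>> carry_out(
  slide=[
    [0,0,0],
    [0,0,0],
    [0,0,0],
    [0,0,0],
    [0,0,0.1],
    [0,0,0.25],
    [0,0,0.4],
    [0,0,0.4],
    [0,0,0.4],
    [0,0,0.4],
  ],
  dr=[
    [0,0,0],
    [0,0,0],
    [0,0,0],
    [0,0,0],
    [0,0,0],
    [0,0,0],
    [0,0,0],
    [0,0,0],
    [0,0,0],
    [0,0,0],
  ],
  gripper=[45,45,45,45,45,45,70,70,70,70],
)

```text
clock: 13.47
eef_pos: [600.6, -232.7, 232.0]
eef_rot: [-3.141, 0.001, -0.287]
wrist_force: [0.4, 0.4, -0.5]
finger_gap: 64.2
finger_force: 0.0
```

```bash
python3 - <<'E'
from h import *
a=camera("wrist");b=camera("top")
save("","f.png",np.hstack([cv2.resize(a[112:277,200:400],(400,330)),cv2.resize(b[160:280,190:290],(330,396))[:330]]))
print(read_state()["clock"])
E
```

```text
13.5667
```

View pics/f.png

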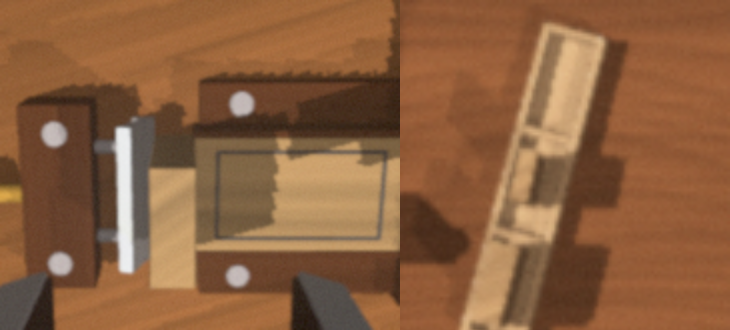

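The mid packer stands upright between pad and plaque, its top at (150–196, 168–288) in the left half. The other two packers are still in their pockets in the right half, and the gripper is clear, so I hand in.

```bash
python3 -c "
from cell import *
print(sign_off())"
```

```text
the job is handed in; nothing more can be done
None
```

I put the mid (17 mm) packer in the gap, right down on the bench and squeezed by the jaw spring against the plaque, left the thin and thick packers in the rack, and handed the job in at about 13.6 s; no verdict came back.

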